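# Slide the sample carrier over the spill tray's lip and seat it

### The job

Get the sample carrier into the steel spill tray by sliding, not carrying: tip it up by its rear flange so that its front edge comes onto the tray's raised lip while its rear edge stays on the bench, then push it on over the lip and square up to the back stop. Press it home there with a steady 15 N or so for about half a second, so that the stop's rubber bumper is fully in and the carrier lies flat in the tray. Go gently (never push or press on it harder than 25 N, never tip it steeply), leave the other things on the bench alone and finish with your hand clear.

Things in the scene. Friction and masses are not known exactly. Their poses are not given: they have to be found in the camera images.
- carrier: Loose closed white carrier, grey lid and base, 0.45-0.78 kg, too wide to grasp. Origin: centre of the base's underside; +x its front, +z up. Base: x -55 to 55, y -55 to 55, z 0 to 15 mm. Body above: x -75 to 55, z 14 to 79 mm, so it overhangs the base 20 mm at the rear; its upright rear face at x = -75 mm is where it is pushed. Centre of mass about 48 mm ahead of the base's rear edge.
- flange_top (a point): Middle of the top of the grey handle flange behind the rear face (carrier x -94, z 22 mm). The flange is 8 mm thick, full width, x -75 to -113 mm, its underside 14 mm up. Pressed down with about 4 to 12 N it pivots the carrier about the base's rear edge and the front rises: 7 mm down here lifts the front about 20 mm. Farther back takes less force; too far brings it onto the bench.
- front_left (a point): Bottom of the carrier's front edge, 50 mm left of its middle (carrier x 55, y 50, z 0 mm).
- front_right (a point): Bottom of the carrier's front edge, 50 mm right of its middle (carrier x 55, y -50, z 0 mm).
- rear_edge (a point): Middle of the base's rear bottom edge, the pivot when tipped (carrier x -55, z 0 mm).
- tray: Low stainless spill tray fixed on the bench, 190 (x) by 180 mm (y). Origin: centre of its underside, on the bench; +x is the way in. A lip 12 mm high above the bench runs round it: entry lip at x -95 to -87 mm, 168 mm clear between side rims. Floor 3 mm above the bench. A back stop with a bumper stands across it. The carrier starts outside the entry lip, 25 to 55 mm off, slightly askew.
- lip_top (a point): Middle of the top of the entry lip (tray x -91, z 12 mm). Axes as the tray's.
- reagent: Amber reagent bottle standing on the bench, 68 mm across, 160 mm high; origin at the centre of its underside. To be left alone.
- tube_rack: White tube rack, 70 by 160 mm, 79 mm high with its tubes; origin at the centre of its underside. To be left alone.
- beaker: Glass beaker, 72 mm across, 90 mm high; origin at the centre of its underside. To be left alone.
- bumper (a joint): Black rubber bumper bar (150 wide, 30 mm high, middle 22 mm above the bench) across the tray on the fixed aluminium back stop. 0 = out, 0.008 m = fully in: hard end. It yields at about 4 N, stays where pushed. The stop is clamped at a different place each time, which is not reported: feel for it. Fully in, the bumper's face is at tray x 30 to 58 mm. Sliding the carrier itself takes 1 to 4 N.
Mind the look-alikes: they are no part of the job. Leave any green, turquoise or yellow look-alike of the carrier alone.

How it is judged (in metres and radians):
On the way, in this order (a step that is already met when the one before it is completed fails the run):
1. the carrier's front edge is up on the entry lip or just past it while its rear edge is still on the bench (x of each of front_left, front_right in the frame of lip_top above 0 m and height (world z) of each of front_left, front_right above 0.009 m and height (world z) of rear_edge below 0.005 m), for 0.1 s.
2. the carrier, its rear edge past the entry lip and the bumper in, is pressed home with more than 10 N (x of rear_edge in the frame of tray above -0.087 m and value of joint bumper above 0.0065 m and contact force between the fingers and carrier above 10 N), for 0.2 s.
At the end, for the whole second after the job is handed in: The carrier lies at rest and flat (within 0.04 rad) on the tray floor, square to the tray within 0.06 rad, its base wholly inside the entry lip, with the bumper pushed in by more than 6.5 of its 8 mm (x of rear_edge in the frame of tray above -0.087 m and height (world z) of rear_edge below 0.006 m and angle between carrier's own z axis and vertical below 0.04 rad and angle between the x axis of carrier and the x axis of tray, either way round below 0.06 rad and value of joint bumper above 0.0065 m and linear speed of carrier below 0.01 m/s); the robot touches nothing.
It fails at once if the carrier is pushed or pressed with more than 25 N (contact force between any of the fingers, the arm and carrier above 25 N).
It fails at once if the carrier is tipped steeply (more than 0.45 rad) (angle between carrier's own z axis and vertical above 0.45 rad).
It fails at once if the carrier is lifted and carried: front and rear both more than 12 mm above the lip (height (world z) of each of front_left, rear_edge above 0.024 m).
It fails at once if a bystander is moved by more than 10 mm (distance of any of reagent, tube_rack, beaker from where it was at the start of the episode above 0.01 m).
It also fails if it takes over 58 s, if anything falls off the work surface, if the arm or the gripper's body presses on something with over 40 N, if the wrist force passes 120 N, or if a joint passes its speed limit or range.

### The arm

A 6-joint arm with a two-finger parallel gripper is mounted at the origin on the work surface. World frame = base frame: x ahead of the robot, y to its left, z up, the work surface at z = 0. Lengths are in mm, angles in rad, forces in N, time in s.
With the tool pointing down it reaches from about 350 to 775 mm from the base axis. Payload 7.3 kg.
Tool frame: the origin (TCP) lies at the very end of the fingers, on their centre line; the grasp point (between the pads) lies 19 mm behind it; x points along the fingers, z is the direction in which the jaws open and shut, and the axes are right-handed (so a half turn about x gives the same grasp; the last joint's range is limited). The gripper opens to 92 mm and grips with 3 to 60 N. Pads are 19 mm wide; open, the fingers measure 130 mm over their backs; the gripper's body (75 mm by 190 mm) begins 47 mm behind the grasp point.
Start: joints at [-1.414, 0.342, 1.524, -0, 1.275, -0.146], TCP at [156.574, -501.128, 226.741] pointing down, gripper open.
Joint ranges: [-2.53, 2.53], [-0.77, 2.02], [0.04, 2.7], [-1, 4.14], [0.28, 2.66], [-3.11, 3.11]. Speed limits (rad/s): [2.57, 2.57, 3.14, 3.14, 3.14, 3.14].

### API

Orientations are given as [roll, pitch, yaw] about the fixed x, y, z axes, in that order (R = Rz(yaw) Ry(pitch) Rx(roll)).
In Python, from plant import * gives the robot as it stands.
- The arm moves only by the tool carry_out, never from a script. Its argument "rows" is a list of rows, each a list of 4 numbers: the shift along the world's x, y, z in mm, then the turn about the world's z in degrees. In form: [[x, y, z, twist], ...]. A call has 1 to 20 rows; each row is the pose to reach, as a shift and turn from the pose measured when the call began; what a row does not reach only later rows make up. A row lasts 1/12 s, in which the tool goes at most 41.7 mm and 7.16 degrees, less where a joint would pass 70% of its speed; a pose out of reach is approached as far as the arm can. A call with a gripper value outside its range is refused whole. "hand" is the finger opening in mm, from 0 to 91.8, set as the call begins (left out, the last holds). The fingers move at their own pace and stop on an object; the grip force is fixed at half the most. Time passes only in rows, so rows that repeat a pose let the fingers close. It gives the time, the measured TCP pose, the force and the opening at its end, in the units of the state.
- get_obs(): the state, without advancing time (a new reading comes with each control period).
- capture(name): name is "side" or "top"; returns the picture (384x512x3 uint8, red, green, blue); there is no depth.
- camera_info(name): a dict with "camera_matrix" (3x3 intrinsics, pixels), "pose" (4x4, takes a point from camera to world coordinates). Camera axes: x right, y down, z forward; pixel columns grow to the right and rows downward; lengths in mm; the calibration is good to about 2 mm. A picture is of the moment at which its call begins. camera_info takes no time and is no camera call.
- close_job(): hands the job in, once; it reports no verdict.
The state is a dict: "time": time; "joint_positions": joint angles; "dq": joint speeds; "tau": joint torques, N m; "tool_pos": TCP position; "tcp_rot": TCP orientation; "contact_force": force on the tool from outside, world axes, zero at the start; "moment": the same for the moment, N m; "grip_width": finger opening in mm.
Only numpy, scipy, OpenCV 4.12 (cv2) and the standard library are available. Lean on these libraries where they do the work, as an engineer would, in place of code of your own. Each camera call takes 0.05 s, during which the arm holds its last target. There are 200 camera calls.

## Working session

There is one attempt and no reset: what is moved stays moved. The work goes in short steps, Python scripts to look and compute and a tool call to move; the robot and the scene stay as the last step left them, time stands still between calls to the robot, and variables do not carry over. Pictures are saved under pics/ and viewed, about 8 in all and at most 12, crops included, and the job is handed in when it is done.

Besides the shell and the picture viewer there is one more tool, called after "Request:" as name([rows], argument=value, ...), one row to a line, values as JSON. carry_out: Moves the arm, as the interface text tells. Its arguments: {"type":"object","properties":{"rows":{"type":"array"},"hand":{"type":"number"}},"required":["rows"]}

```bash
mkdir -p pics; python3 - <<'E'
from plant import *
import cv2,numpy as np
for n in("top","side"):
    im=capture(n);cv2.imwrite(f"pics/{n}0.png",im[:,:,::-1])
    c=camera_info(n);print(n,np.round(c["camera_matrix"],1).tolist(),np.round(c["pose"],3).tolist())
o=get_obs();print({k:np.round(v,3) for k,v in o.items()})
E
```

```text
top [[363.8, 0.0, 260.3], [0.0, 363.8, 193.7], [0.0, 0.0, 1.0]] [[0.026, -0.998, 0.053, 428.16], [-1.0, -0.025, 0.019, -79.228], [-0.018, -0.053, -0.998, 977.317], [0.0, 0.0, 0.0, 1.0]]
side [[362.6, 0.0, 254.4], [0.0, 362.6, 188.1], [0.0, 0.0, 1.0]] [[-0.857, -0.388, 0.34, 93.958], [-0.515, 0.617, -0.594, 635.149], [0.021, -0.684, -0.729, 880.469], [0.0, 0.0, 0.0, 1.0]]
{'time': np.float64(0.1), 'joint_positions': array([-1.414,  0.343,  1.525,  0.   ,  1.275, -0.146]), 'dq': array([-0.   , -0.001, -0.002, -0.001,  0.001, -0.001]), 'tau': array([ 1.000e-03, -4.320e+01, -2.447e+01,  7.200e-02,  5.300e-02,
       -0.000e+00]), 'tool_pos': array([ 156.504, -500.753,  226.127]), 'tcp_rot': array([2.991, 1.569, 1.723]), 'contact_force': array([-0.1  ,  0.237,  0.084]), 'moment': array([-0.001, -0.001, -0.047]), 'grip_width': np.float64(91.786)}
```

View pics/top0.png

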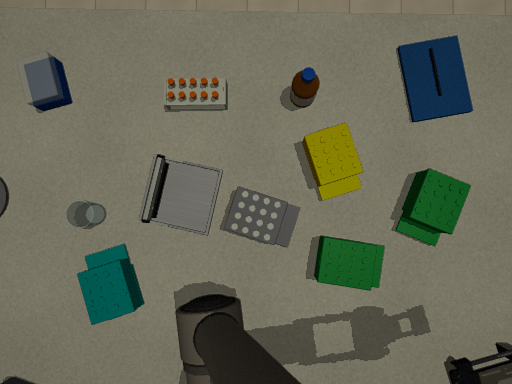

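View pics/side0.png

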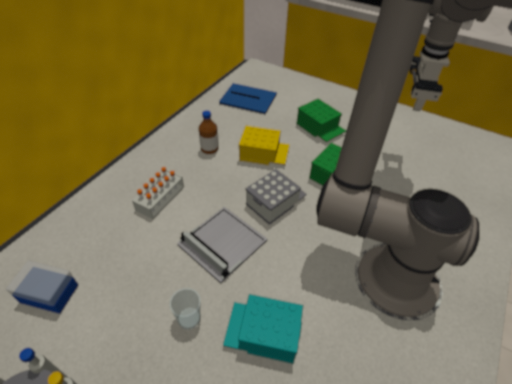

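Two pictures viewed. In the top view the candidates are a grey/white dotted box with a flange at (258,215), the yellow block (333,160), the greens (435,205) and (350,262), and the turquoise block (112,285). Only the grey/white one fits: its flange faces away from the tray (182,195) and it sits just outside the entry lip. I'll confirm that in an enlarged crop.

```bash
cat > h.py <<'E'
from plant import *
import cv2,numpy as np
def ray(n,uv,z):
    c=camera_info(n);K=np.array(c["camera_matrix"]);T=np.array(c["pose"])
    uv=np.atleast_2d(uv).astype(float);d=(T[:3,:3]@np.linalg.inv(K)@np.c_[uv,np.ones(len(uv))].T).T
    o=T[:3,3];return o+d*((z-o[2])/d[:,2])[:,None]
def proj(n,P):
    c=camera_info(n);K=np.array(c["camera_matrix"]);T=np.linalg.inv(np.array(c["pose"]))
    q=(K@(T[:3,:3]@np.atleast_2d(P).T+T[:3,3:])).T;return q[:,:2]/q[:,2:]
E
python3 - <<'E'
from h import *
im=cv2.imread("pics/top0.png");x0,y0=132,146
c=cv2.resize(im[y0:y0+110,x0:x0+180],None,fx=4.4,fy=4.4,interpolation=cv2.INTER_CUBIC)
cv2.imwrite("pics/crop1.png",c)
g=cv2.cvtColor(im,cv2.COLOR_BGR2GRAY)
for r in (190,205,215,225): print(r,g[r,135:305].tolist())
E
```

```text
190 [113, 116, 121, 117, 117, 119, 117, 118, 123, 121, 102, 102, 108, 52, 72, 118, 118, 122, 120, 41, 47, 48, 38, 14, 8, 3, 0, 44, 108, 107, 106, 106, 107, 107, 108, 108, 109, 107, 107, 108, 108, 108, 109, 109, 109, 109, 109, 108, 110, 110, 109, 109, 108, 109, 109, 110, 108, 106, 108, 108, 109, 108, 109, 111, 111, 109, 111, 111, 108, 111, 112, 111, 111, 112, 111, 110, 112, 111, 111, 111, 103, 112, 98, 58, 122, 120, 122, 121, 122, 118, 121, 123, 122, 116, 115, 117, 123, 119, 88, 88, 82, 56, 77, 77, 78, 79, 80, 78, 76, 77, 86, 75, 75, 76, 78, 73, 87, 110, 103, 123, 119, 117, 116, 121, 120, 118, 120, 120, 121, 117, 117, 120, 120, 121, 120, 118, 116, 118, 119, 117, 117, 116, 115, 115, 116, 117, 115, 114, 114, 114, 115, 116, 117, 117, 116, 120, 115, 113, 113, 114, 119, 118, 118, 117, 119, 119, 117, 118, 121, 120]
205 [121, 118, 122, 119, 118, 119, 118, 101, 106, 84, 65, 115, 113, 116, 114, 76, 46, 51, 46, 12, 8, 4, 1, 18, 68, 114, 110, 108, 108, 108, 106, 106, 106, 106, 108, 109, 106, 106, 107, 107, 107, 109, 110, 111, 112, 109, 111, 112, 111, 110, 113, 111, 111, 113, 111, 112, 111, 111, 
[... 1366 characters left out ...]
 120, 121, 116, 116, 119, 118, 120, 113, 115, 113, 87, 92, 107, 109, 118, 120, 109, 73, 102, 101, 100, 77, 77, 72, 87, 96, 112, 112, 112, 113, 109, 108, 109, 110, 109, 109, 110, 110, 109, 108, 107, 108, 107, 107, 109, 108, 109, 108, 107, 107, 108, 106, 108, 109, 105, 87, 107, 110, 92, 78, 120, 120, 120, 124, 119, 117, 118, 119, 112, 82, 76, 80, 81, 76, 62, 77, 76, 77, 76, 77, 98, 138, 140, 137, 137, 134, 96, 74, 76, 78, 78, 78, 77, 76, 77, 76, 77, 77, 78, 77, 78, 78, 77, 78, 78, 78, 90, 125, 137, 120, 111, 80, 77, 77, 79, 83, 113, 140, 137, 137, 138, 137, 116, 75, 78, 82, 81, 80, 81, 69, 79, 80, 81, 79, 79, 79, 80, 81, 79, 82, 80, 80, 80, 89, 120, 123, 121, 121, 120, 121, 124, 122, 117, 117]
```

View pics/crop1.png

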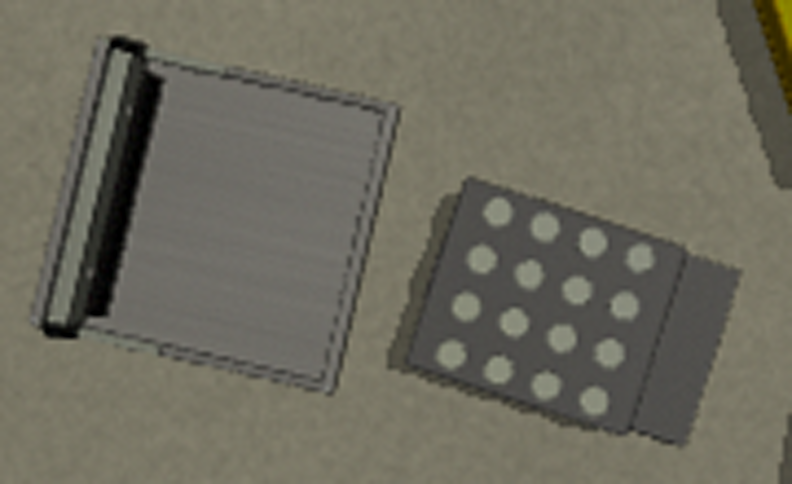

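The crop (picture 3) confirms it: a grey lid with 16 white dots, the lid's corners at crop (468,178), (685,247), (630,433), (408,366), the flange on the right, and the tray's entry lip from (399,104) to (331,393).

```bash
python3 - <<'E'
from h import *
f=lambda a:(np.array(a,float)+.5)/4.4-.5+[132,146]
im=cv2.imread("pics/top0.png");
big=cv2.imread("pics/crop1.png",0)
cs,_=cv2.findContours((cv2.GaussianBlur(big,(0,0),2)>112).astype(np.uint8),cv2.RETR_EXTERNAL,cv2.CHAIN_APPROX_NONE)
dots=[]
for c in cs:
    (x,y),r=cv2.minEnclosingCircle(c)
    if 8<r<22 and 420<x<680 and 180<y<420: dots.append((x,y))
print(len(dots))
D=ray("top",f(dots),79)[:,:2]
L=ray("top",f([(468,178),(685,247),(630,433),(408,366)]),79)[:,:2]
F=ray("top",f([(740,270),(687,446)]),22)[:,:2]
E=ray("top",f([(399,104),(331,393)]),12)[:,:2]
B=ray("top",f([(102,38),(36,325)]),12)[:,:2]
dg=lambda v:np.degrees(np.arctan2(v[1],v[0]))
print("dots c",D.mean(0)); r=cv2.minAreaRect(D.astype(np.float32));print(r)
print("lid",L.round(1).tolist(),"c",L.mean(0),"sides",[np.linalg.norm(L[i]-L[i-1]).round(1) for i in range(4)],"dir",dg(L[0]-L[1]),dg(L[3]-L[2]), 'front edge normal',dg(L[0]-L[3])+90-180, dg(L[1]-L[2])-90)
print("flange",F,np.linalg.norm(F[0]-F[1]),F.mean(0), dg(F[0]-F[1])-90)
print("entry",E,np.linalg.norm(E[0]-E[1]),E.mean(0),dg(E[0]-E[1])+90)
print("back",B,dg(B[0]-E[0]),dg(B[1]-E[1]),np.linalg.norm(B-E,axis=1))
# side view check
for p in (np.r_[L.mean(0),79],np.r_[E.mean(0),12]): print(proj("side",p))
o=get_obs();print(o["tool_pos"],o["tcp_rot"])
from scipy.spatial.transform import Rotation as R
print(R.from_euler("xyz",o["tcp_rot"]).as_matrix().round(2))
E
```

```text
0Traceback (most recent call last):
  File "<stdin>", line 11, in <module>
  File "<stdin>", line 2, in <lambda>
ValueError: operands could not be broadcast together with shapes (0,) (2,)
```

```bash
python3 - <<'E'
from h import *
f=lambda a:(np.array(a,float)+.5)/4.4-.5+[132,146]
L=ray("top",f([(468,178),(685,247),(630,433),(408,366)]),79)[:,:2]
F=ray("top",f([(740,270),(687,446)]),22)[:,:2]
E=ray("top",f([(399,104),(331,393)]),12)[:,:2]
B=ray("top",f([(102,38),(36,325)]),12)[:,:2]
D=ray("top",f([(498,212),(640,258),(594,401),(451,354)]),79)[:,:2]
dg=lambda v:np.degrees(np.arctan2(v[1],v[0]))
print("dots",D.mean(0),dg(D[0]-D[1]),dg(D[3]-D[2]),dg(D[0]-D[3])+90,dg(D[1]-D[2])+90)
print("lid",L.round(1).tolist(),"c",L.mean(0),"sides",[np.linalg.norm(L[i]-L[i-1]).round(1) for i in range(4)],"dir",dg(L[0]-L[1]),dg(L[3]-L[2]),dg(L[0]-L[3])+90, dg(L[1]-L[2])+90)
print("flange",F,np.linalg.norm(F[0]-F[1]),F.mean(0), dg(F[0]-F[1])+90)
print("entry",E,np.linalg.norm(E[0]-E[1]),E.mean(0),dg(E[0]-E[1])+90)
print("back",B,dg(B[0]-E[0]),dg(B[1]-E[1]),np.linalg.norm(B-E,axis=1))
for p in (np.r_[L.mean(0),79],np.r_[E.mean(0),12]): print(proj("side",p))
o=get_obs()
from scipy.spatial.transform import Rotation as R
print(R.from_euler("xyz",o["tcp_rot"]).as_matrix().round(2))
E
```

```text
dots [422.08488989 -51.61191608] 73.48084563033092 73.41618556583376 73.2806288889211 73.5230921141268
lid [[492.9, -5.9], [457.2, -128.9], [352.7, -100.5], [386.6, 24.6]] c [422.33776411 -52.66180813] sides [np.float64(110.7), np.float64(128.0), np.float64(108.3), np.float64(129.6)] dir 73.76276701959249 74.83616106465954 73.95793302508014 74.81462411692446
flange [[ 446.11998619 -164.99785345]
 [ 341.14773168 -135.75472558]] 108.96942114610485 [ 393.63385893 -150.37628952] 74.4332481095073
entry [[541.78983636  42.77449377]
 [366.06533997  78.3110403 ]] 179.2817469066144 [453.92758817  60.54276704] 78.5673334100568
back [[577.99661403 225.74800011]
 [402.21475227 258.69990515]] 78.80691619911138 78.66819001314546 [186.52140567 183.97533142]
[[272.92817387 186.89795318]]
[[244.36796439 221.10635986]]
[[-0.    0.95  0.3 ]
 [ 0.    0.3  -0.95]
 [-1.    0.   -0.  ]]
```

Measurements agree with the model: lid 129×110 (nominal 130×110), entry lip 179 long (180), and the flange edge is within 1 mm of where it was predicted. The carrier origin is about (425,-42.5) at heading 73.6°. The tray's heading is 78.6°, with the lip's middle at (454,60.5). The gap is about 52 mm. I'll move over the flange with the jaws across it.

Request:
carry_out([
  [24,36,0,6],
  [48,73,0,12],
  [72,109,0,18],
  [96,146,0,24],
  [120,182,0,30],
  [145,219,0,36],
  [169,255,0,42],
  [193,292,0,48],
  [217,328,-10,54],
  [230,350,-40,56],
  [241,365,-80,56],
  [241,365,-120,56],
  [241,365,-150,56],
  [241,365,-150,56],
  [241,365,-150,56],
], hand=60)

```text
time: 1.35
tool_pos: [396.2, -134.9, 75.1]
tcp_rot: [2.939, 1.563, 2.649]
contact_force: [0.4, -0.1, 0.7]
grip_width: 60.0
```

Request:
carry_out([
  [1,0,-15,0],
  [1,0,-30,0],
  [1,0,-40,0],
  [1,0,-46,0],
  [1,0,-48,0],
  [1,0,-50,0],
  [1,0,-51,0],
  [1,0,-52,0],
  [1,0,-53,0],
  [1,0,-53,0],
])

```text
time: 2.18
tool_pos: [397.5, -135.2, 22.4]
tcp_rot: [2.952, 1.565, 2.662]
contact_force: [0.0, 0.2, 2.8]
grip_width: 59.9
```

```bash
python3 - <<'E'
from h import *
im=capture("side");cv2.imwrite("pics/side1.png",cv2.resize(im[130:270,170:350,::-1],None,fx=4,fy=4,interpolation=cv2.INTER_CUBIC))
o=get_obs();print(o["tool_pos"],o["contact_force"],o["time"])
E
```

```text
[ 397.54644372 -135.1586794    22.43035776] [-1.18469246 -0.62531716  3.03918505] 2.2333
```

View pics/side1.png

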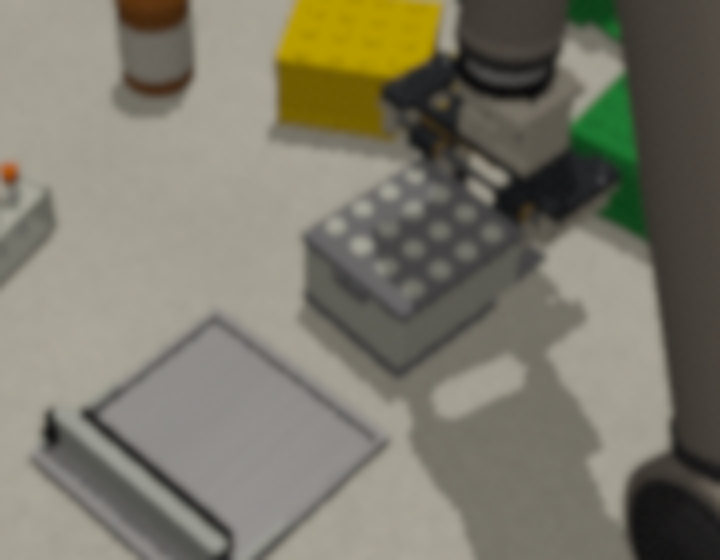

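The fingers rest on the flange with about 3 N (picture 4). I'll first push it flat on the rear face to close most of the gap and turn it square, then tip it near the lip.

Request:
carry_out([
  [0,0,4,0],
  [0,0,8,0],
  [1,4,8,0],
  [2,8,8,0],
  [3,11,8,0],
  [4,14,8,0],
  [5,17,8,0],
  [6,20,8,0.5],
  [7,23,8,1],
  [7.5,26,8,1.5],
  [8,29,8,2],
  [9,32,8,2.5],
  [9.5,35,8,3],
  [10,38,8,3.5],
  [10.5,40,8,4],
  [11,42,8,4.5],
  [11.5,44,8,5],
  [11.5,44,8,5],
])

```text
time: 3.73
tool_pos: [409.0, -90.7, 30.4]
tcp_rot: [2.92, 1.564, 2.718]
contact_force: [1.2, -2.3, -0.5]
grip_width: 59.8
```

```bash
python3 - <<'E'
from h import *
o=get_obs();print(o["tool_pos"],o["contact_force"],o["time"])
im=capture("top");cv2.imwrite("pics/top1.png",cv2.resize(im[146:256,132:312,::-1],None,fx=4.4,fy=4.4,interpolation=cv2.INTER_CUBIC))
E
```

```text
[408.9723507  -90.68294401  30.38384547] [ 1.17378819 -2.25074772 -0.45419513] 3.7333
```

View pics/top1.png

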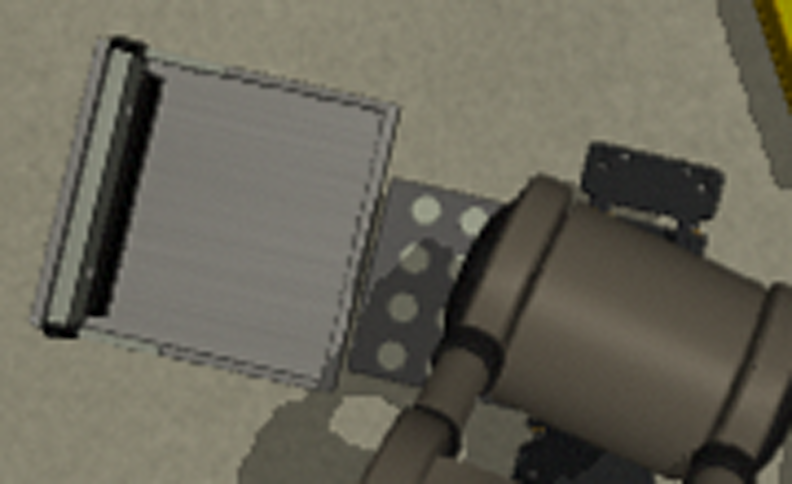

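```bash
python3 - <<'E'
from h import *
f=lambda a:(np.array(a,float)+.5)/4.4-.5+[132,146]
L=ray("top",f([(390,178),(350,372)]),79)[:,:2]
D=ray("top",f([(426,210),(413,257),(403,306),(391,354)]),79)[:,:2]
u=np.array([.198,.980]);v=np.array([-.98,.198])
for P in(L,D):
  d=P[-1]-P[0];print(np.degrees(np.arctan2(d[1],d[0]))-90);q=P-[453.9,60.5];print(q@u,q@v)
E
```

```text
80.14776098129735
[-14.45515872 -17.49973969] [-41.65147045  69.42423631]
78.05904075117334
[-38.39008666 -37.27852168 -38.07080656 -37.63817959] [-28.57901765  -1.19022418  26.83557146  54.48452544]
```

The carrier is now square (heading about 79°), with its front 16 mm short of the lip and 13.5 mm left of the tray's midline, which is within the 29 mm side margin. I'll back off and tip it.

Request:
carry_out([
  [-1,-5,0,0],
  [-2.3,-11.3,0,0],
  [-2.3,-11.3,-4,0],
  [-2.3,-11.3,-8,0],
  [-2.3,-11.3,-9,0],
  [-2.3,-11.3,-10,0],
  [-2.3,-11.3,-11,0],
  [-2.3,-11.3,-12,0],
  [-2.3,-11.3,-13,0],
  [-2.3,-11.3,-13.5,0],
  [-2.3,-11.3,-14,0],
  [-2.3,-11.3,-14,0],
])

```text
time: 4.78
tool_pos: [407.1, -103.5, 16.9]
tcp_rot: [-3.062, 1.566, 3.02]
contact_force: [-3.7, -8.6, 11.3]
grip_width: 60.1
```

```bash
python3 - <<'E'
from h import *
im=capture("side");cv2.imwrite("pics/side2.png",cv2.resize(im[150:270,190:340,::-1],None,fx=5,fy=5,interpolation=cv2.INTER_CUBIC))
o=get_obs();print(o["tool_pos"],o["contact_force"],o["time"])
E
```

```text
[ 407.07715476 -103.44291057   16.91142516] [-3.69621462 -7.57092557 12.4059712 ] 4.8333
```

View pics/side2.png

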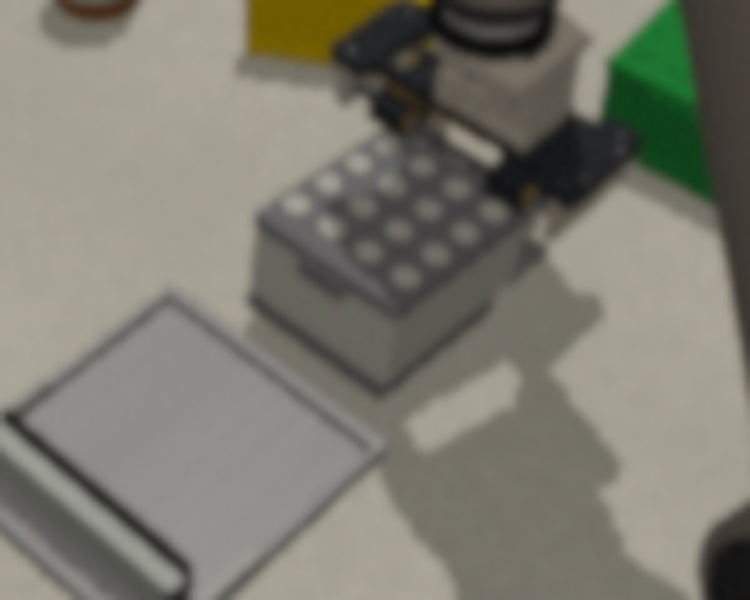

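Tipped: in picture 6 the front edge is off the bench (corners at crop (252,300) and (382,393)). I'll check the lift with a ray.

```bash
cat >> h.py <<'E'
u=np.array([.198,.980]);v=np.array([-.98,.198]);LC=np.array([453.9,60.5])
def lift(uv):
    for z in range(0,31,5):
        q=ray("side",uv,z)[:,:2]-LC; print(z,"x from lip outer",(q@u).round(1),"y",(q@v).round(1),"len",np.linalg.norm(q[0]-q[-1]).round(1))
E
python3 - <<'E'
from h import *
lift((np.array([(252,300),(382,393)])+.5)/5-.5+[190,150])
E
```

```text
0 x from lip outer [-30.5 -32. ] y [-48.   59.6] len 107.7
5 x from lip outer [-27.5 -29. ] y [-45.1  61.9] len 107.1
10 x from lip outer [-24.6 -26. ] y [-42.2  64.3] len 106.5
15 x from lip outer [-21.6 -23. ] y [-39.3  66.6] len 105.9
20 x from lip outer [-18.6 -20.1] y [-36.3  68.9] len 105.2
25 x from lip outer [-15.7 -17.1] y [-33.4  71.2] len 104.6
30 x from lip outer [-12.7 -14.1] y [-30.5  73.5] len 104.0
```

Request:
carry_out([
  [0.4,2,-0.3,0],
  [0.8,4,-0.6,0],
  [1.2,6,-0.8,0],
  [1.6,8,-1,0],
  [2,10,-1,0],
  [2.4,12,-1,0],
  [2.4,12,-1,0],
])

```text
time: 5.42
tool_pos: [410.9, -92.8, 16.7]
tcp_rot: [-2.07, 1.568, -2.271]
contact_force: [-1.5, -6.8, 12.1]
grip_width: 59.9
```

Request:
carry_out([
  [0.4,2,0,0],
  [0.8,4,0,0],
  [1.2,6,0,0],
  [1.6,8,0,0],
  [2,10,0,0],
  [2.4,12,0,0],
  [2.8,14,0,0],
  [3,16,0,0],
  [3,16,0,0],
])

```text
time: 6.17
tool_pos: [415.1, -78.0, 17.4]
tcp_rot: [-1.122, 1.566, -1.322]
contact_force: [-0.5, -6.1, 9.9]
grip_width: 60.4
```

```bash
python3 - <<'E'
from h import *
im=capture("side");cv2.imwrite("pics/side3.png",cv2.resize(im[150:270,190:340,::-1],None,fx=5,fy=5,interpolation=cv2.INTER_CUBIC))
o=get_obs();print(o["tool_pos"],o["contact_force"],o["time"])
E
```

```text
[415.06655287 -78.03131975  17.40392204] [-0.451586   -6.64488141  9.94996443] 6.2167
```

View pics/side3.png

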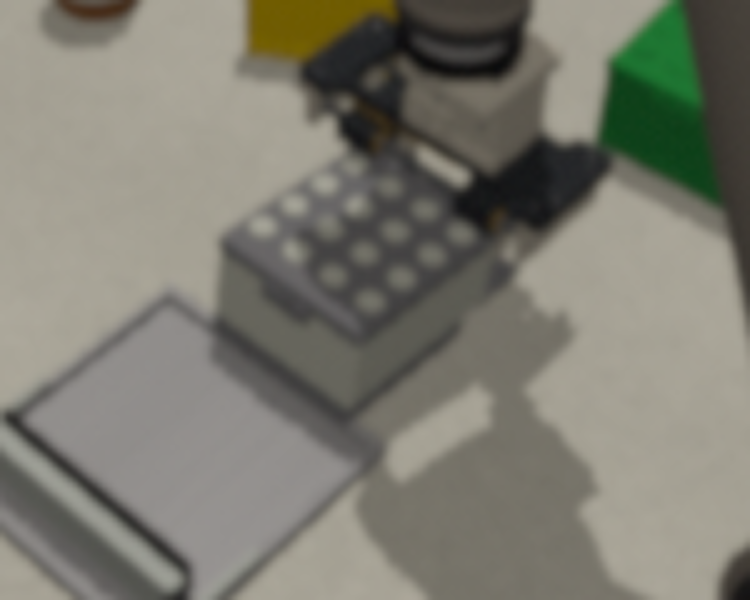

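Picture 7: the front bottom edge, at crop (215,325) to (350,417), is over the lip. I'll go a little further so it is surely past the lip's middle.

Request:
carry_out([
  [0.4,2,-0.3,0],
  [0.8,4,-0.5,0],
  [1.2,6,-0.5,0],
  [1.6,8,-0.5,0],
  [2,10,-0.5,0],
  [2,10,-0.5,0],
  [2,10,-0.5,0],
  [2,10,-0.5,0],
])

```text
time: 6.88
tool_pos: [417.5, -68.7, 17.1]
tcp_rot: [-0.999, 1.565, -1.199]
contact_force: [-1.5, -4.6, 6.7]
grip_width: 59.8
```

```bash
python3 - <<'E'
from h import *
im=capture("side");cv2.imwrite("pics/side4.png",cv2.resize(im[150:270,190:340,::-1],None,fx=5,fy=5,interpolation=cv2.INTER_CUBIC))
lift((np.array([(215,325),(350,417)])+.5)/5-.5+[190,150])
E
```

```text
0 x from lip outer [-0.2 -5.4] y [-50.7  57.5] len 108.3
5 x from lip outer [ 2.6 -2.6] y [-47.8  59.8] len 107.7
10 x from lip outer [5.4 0.2] y [-44.8  62.1] len 107.1
15 x from lip outer [8.2 3. ] y [-41.9  64.4] len 106.5
20 x from lip outer [11.   5.9] y [-38.9  66.7] len 105.8
25 x from lip outer [13.8  8.7] y [-36.   69.1] len 105.2
30 x from lip outer [16.6 11.5] y [-33.1  71.4] len 104.6
```

View pics/side4.png

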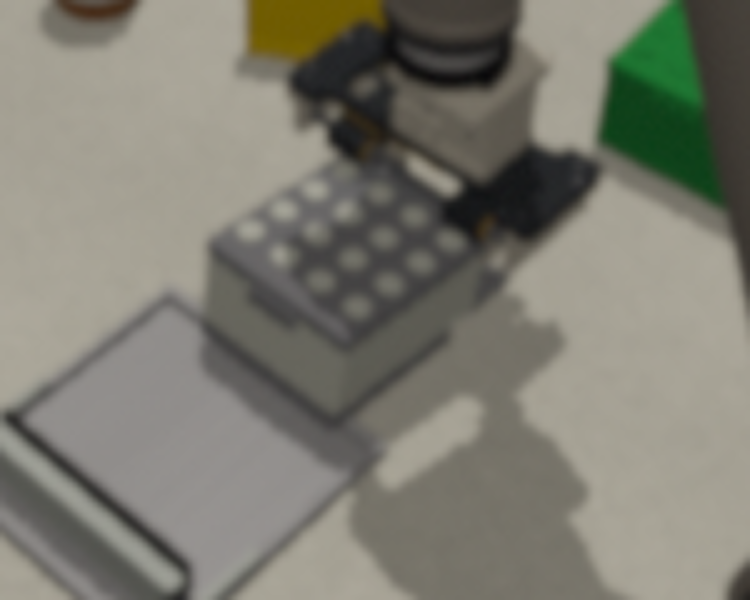

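```bash
python3 - <<'E'
from h import *
lift((np.array([(204,327),(334,424)])+.5)/5-.5+[190,150])
o=get_obs();print(o["tool_pos"],o["contact_force"],o["time"],np.degrees(o["tcp_rot"][2]-o["tcp_rot"][0])+90)
q=o["tool_pos"][:2]-LC;print("tool in tray: x from lip",q@u,"y",q@v)
E
```

```text
0 x from lip outer [5.7 4.9] y [-54.5  53.9] len 108.5
5 x from lip outer [8.4 7.7] y [-51.6  56.3] len 107.9
10 x from lip outer [11.2 10.4] y [-48.6  58.6] len 107.3
15 x from lip outer [14.  13.2] y [-45.6  61. ] len 106.6
20 x from lip outer [16.7 16. ] y [-42.7  63.3] len 106.0
25 x from lip outer [19.5 18.7] y [-39.7  65.7] len 105.4
30 x from lip outer [22.2 21.5] y [-36.8  68. ] len 104.8
[417.50194089 -68.73147726  17.10947301] [-0.44112472 -4.73684438  6.65668113] 6.9333 78.51737847811161
tool in tray: x from lip -133.8536634174161 y 10.082265433253934
```

Step 1 geometry holds: the front is about 13 mm past the lip's outer edge on both sides, about 14 mm up, and square. I'll let it down gently onto the lip, raise the fingers and push on the rear face.

Request:
carry_out([
  [0,0,1.5,0],
  [0,0,3,0],
  [0,0,5,0],
  [0,0,10,0],
  [0,0,20,0],
  [0,0,30,0],
  [0,0,40,0],
  [1,5,40,0],
  [2,9,40,0],
  [3,13,40,0],
  [4,17,40,0],
  [5,21,40,0],
  [6,25,40,0],
  [7,29,40,0],
  [8,33,40,0],
  [8,33,40,0],
])

```text
time: 8.27
tool_pos: [426.0, -35.9, 57.3]
tcp_rot: [-0.94, 1.564, -1.139]
contact_force: [-0.5, -4.9, 1.7]
grip_width: 59.8
```

Request:
carry_out([
  [0.8,4,0,0],
  [1.7,8,0,0],
  [2.6,12,0,0],
  [3.4,16,0,0],
  [4.3,20,0,0],
  [5.1,24,0,0],
  [6,28,0,0],
  [6.9,32,0,0],
  [7.7,36,0,0],
  [8.5,40,0,0],
  [8.5,40,0,0],
])

```text
time: 9.18
tool_pos: [434.4, 4.9, 57.1]
tcp_rot: [-0.977, 1.564, -1.176]
contact_force: [0.2, -0.2, -0.1]
grip_width: 60.1
```

```bash
python3 - <<'E'
from h import *
im=capture("side");cv2.imwrite("pics/side5.png",cv2.resize(im[160:280,170:320,::-1],None,fx=5,fy=5,interpolation=cv2.INTER_CUBIC))
o=get_obs();q=o["tool_pos"][:2]-LC;print("tool in tray: x from lip",q@u,"y",q@v,o["contact_force"])
E
```

```text
tool in tray: x from lip -58.60351713636894 y 8.06050624994866 [-0.40429942  0.41844572 -0.93606564]
```

View pics/side5.png

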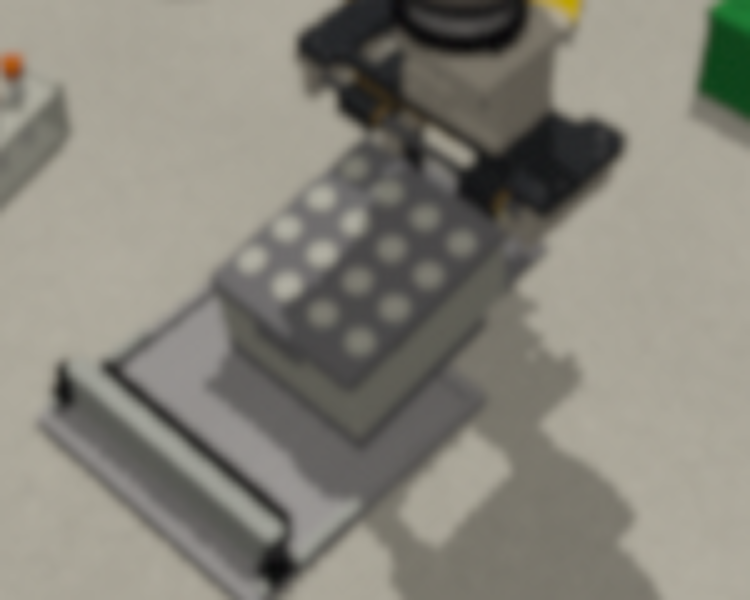

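Picture 9: the carrier is well over the lip, its front bottom edge at crop (230,348) to (360,445) and still square. I'll carry on.

Request:
carry_out([
  [0.8,3,0,0],
  [1.4,6,0,0],
  [2.1,9,0,0],
  [2.8,12,0,0],
  [3.4,15,0,0],
  [4,18,0,0],
  [4.6,21,0,0],
  [5.2,24,0,0],
  [5.8,27,0,0],
  [6.4,30,0,0],
  [6.4,30,0,0],
])

```text
time: 10.15
tool_pos: [441.0, 35.3, 57.2]
tcp_rot: [-0.911, 1.564, -1.109]
contact_force: [0.6, -0.6, 0.1]
grip_width: 59.9
```

Request:
carry_out([
  [0.3,1.5,0,0],
  [0.6,3,0,0],
  [0.9,4.5,0,0],
  [1.2,6,0,0],
  [1.2,6,0,0],
  [1.2,6,0,0],
])

```text
time: 10.65
tool_pos: [442.2, 41.5, 57.2]
tcp_rot: [-0.879, 1.564, -1.077]
contact_force: [-0.5, -1.1, 0.4]
grip_width: 59.9
```

```bash
python3 - <<'E'
from h import *
im=capture("side");cv2.imwrite("pics/side6.png",cv2.resize(im[160:280,170:320,::-1],None,fx=5,fy=5,interpolation=cv2.INTER_CUBIC))
o=get_obs();q=o["tool_pos"][:2]-LC;print("tool in tray: x from lip",q@u,"y",q@v,o["contact_force"])
E
```

```text
tool in tray: x from lip -20.959170555684604 y 7.653220428421167 [ 0.51099817 -1.30458787 -0.69400171]
```

View pics/side6.png

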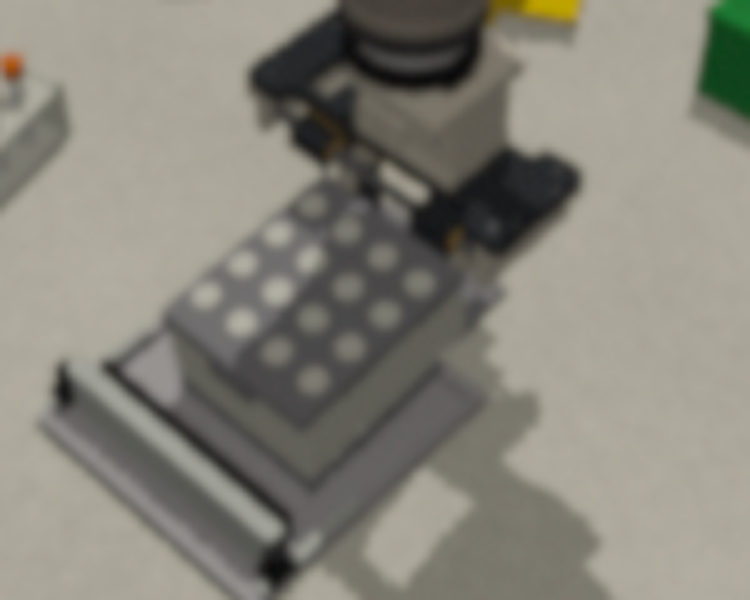

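Picture 10: the carrier is square with a small gap to the bumper. I'll push on slowly until it has surely dropped in.

Request:
carry_out([
  [0.2,1,0,0],
  [0.4,2,0,0],
  [0.6,3,0,0],
  [0.8,4,0,0],
  [1,5,0,0],
  [1.2,6,0,0],
  [1.2,6,0,0],
])

```text
time: 11.28
tool_pos: [443.5, 47.6, 57.2]
tcp_rot: [-0.869, 1.564, -1.068]
contact_force: [-0.4, -1.8, -1.8]
grip_width: 59.8
```

Request:
carry_out([
  [-0.8,-4,0,0],
  [-1,-5,-5,0],
  [-1,-5,-10,0],
  [-1,-5,-14,0],
  [-1,-5,-17,0],
  [-1,-5,-20,0],
  [-1,-5,-22,0],
  [-1,-5,-23,0],
  [-1,-5,-24,0],
  [-1,-5,-24,0],
])

```text
time: 12.12
tool_pos: [442.4, 42.7, 33.1]
tcp_rot: [-0.887, 1.564, -1.085]
contact_force: [0.2, 0.2, -0.0]
grip_width: 60.1
```

There is no flange contact at z 33, so the rear has dropped in. I'll push low and feel for the bumper.

Request:
carry_out([
  [0.8,4,0,0],
  [1.2,6,0,0],
  [1.4,7,0,0],
  [1.6,8,0,0],
  [1.8,9,0,0],
  [2,10,0,0],
  [2,10,0,0],
])

```text
time: 12.7
tool_pos: [444.5, 52.8, 33.2]
tcp_rot: [-0.876, 1.564, -1.074]
contact_force: [-0.8, -2.7, 0.3]
grip_width: 59.9
```

Request:
carry_out([
  [0.2,1,0,0],
  [0.4,2,0,0],
  [0.6,3,0,0],
  [0.8,4,0,0],
  [1,5,0,0],
  [1.2,6,0,0],
  [1.2,6,0,0],
])

```text
time: 13.28
tool_pos: [445.7, 59.0, 33.2]
tcp_rot: [-0.847, 1.564, -1.046]
contact_force: [-0.7, -1.1, -0.0]
grip_width: 59.9
```

Request:
carry_out([
  [0.2,1,0,0],
  [0.4,2,0,0],
  [0.6,3,0,0],
  [0.8,4,0,0],
  [1,5,0,0],
  [1,5,0,0],
])

```text
time: 13.78
tool_pos: [446.8, 64.3, 33.2]
tcp_rot: [-0.823, 1.564, -1.021]
contact_force: [-0.2, -1.5, 1.3]
grip_width: 59.6
```

Request:
carry_out([
  [0.2,1,0,0],
  [0.4,2,0,0],
  [0.6,3,0,0],
  [0.8,4,0,0],
  [0.8,4,0,0],
])

```text
time: 14.2
tool_pos: [447.6, 67.8, 33.2]
tcp_rot: [-0.9, 1.564, -1.098]
contact_force: [-0.8, -6.6, 1.1]
grip_width: 60.0
```

Bumper contact at about 6.6 N. I'll push it in.

Request:
carry_out([
  [0.2,1,0,0],
  [0.4,2,0,0],
  [0.6,3,0,0],
  [0.8,4,0,0],
  [0.8,4,0,0],
])

```text
time: 14.62
tool_pos: [448.1, 70.6, 33.3]
tcp_rot: [-1.075, 1.562, -1.273]
contact_force: [-1.8, -12.6, 3.1]
grip_width: 60.2
```

Request:
carry_out([
  [0.2,0.8,0,0],
  [0.3,1.2,0,0],
  [0.3,1.5,0,0],
])

```text
time: 14.87
tool_pos: [448.1, 70.6, 33.3]
tcp_rot: [-1.221, 1.56, -1.418]
contact_force: [-3.1, -16.3, 3.5]
grip_width: 60.1
```

```bash
python3 - <<'E'
from h import *
a=capture("side")[200:290,165:265,::-1];b=capture("top")[150:240,130:230,::-1]
k=lambda i:cv2.resize(i,(400,360),interpolation=cv2.INTER_CUBIC)
t0=cv2.imread("pics/top0.png");cv2.imwrite("pics/t1.png",capture("top")[:,:,::-1]);cv2.imwrite("pics/cmp.png",np.hstack([k(a),k(b)]))
o=get_obs();q=o["tool_pos"][:2]-LC;print(o["tool_pos"],"tray x",q@u-95,"y",q@v,o["contact_force"],o["moment"],np.degrees(o["tcp_rot"][2]-o["tcp_rot"][0])+90)
E
```

```text
[448.12328726  70.57169601  33.35470051] tray x -86.27352703001308 y 7.655374298202436 [ -2.68579884 -15.0824057    2.77441648] [-1.99804125  0.15425232 -0.13360433] 78.71372358539831
```

View pics/cmp.png

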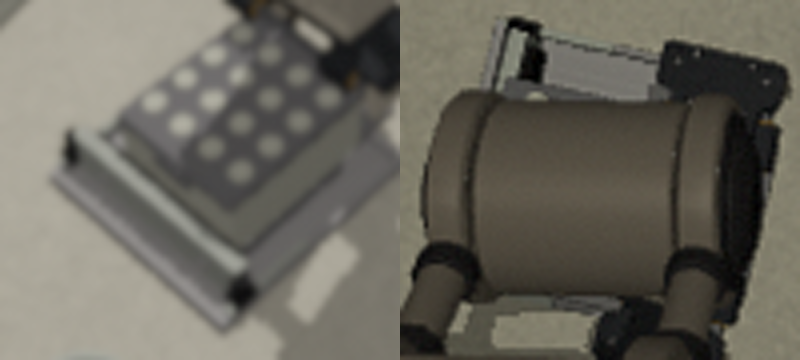

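```bash
python3 - <<'E'
from h import *
for uv in [(157.6,190),(151.2,215),(153.7,205)]:
    for z in (37,):
        q=ray("top",uv,z)[0,:2]-LC;print(uv,z,q@u-95,q@v)
g=cv2.cvtColor(cv2.imread("pics/t1.png"),cv2.COLOR_BGR2GRAY)
for r in (158,162,165,168,170,172):print(r,g[r,145:180].tolist())
g=cv2.cvtColor(cv2.imread("pics/top0.png"),cv2.COLOR_BGR2GRAY)
for r in (158,162,165,168,170,172):print(r,g[r,145:180].tolist())
E
```

```text
(157.6, 190) 37 53.51263560171455 2.767497881604209
(151.2, 215) 37 54.329190341494865 69.60026232205261
(153.7, 205) 37 54.15600045895437 42.95568633385699
158 [128, 130, 129, 128, 128, 128, 130, 124, 91, 116, 112, 43, 86, 128, 126, 129, 122, 30, 17, 37, 107, 130, 128, 127, 128, 126, 125, 126, 124, 121, 128, 132, 131, 131, 129]
162 [127, 131, 134, 130, 128, 126, 123, 101, 114, 112, 48, 90, 128, 128, 132, 127, 34, 17, 13, 17, 49, 102, 119, 115, 117, 117, 119, 117, 111, 111, 106, 73, 78, 68, 70]
165 [129, 131, 128, 127, 128, 124, 110, 114, 119, 58, 74, 127, 128, 132, 132, 45, 17, 15, 4, 3, 0, 51, 119, 114, 115, 114, 115, 114, 114, 115, 114, 116, 115, 117, 116]
168 [126, 123, 123, 128, 124, 100, 110, 120, 86, 71, 127, 130, 134, 133, 72, 22, 12, 12, 2, 0, 47, 117, 115, 112, 113, 112, 113, 115, 116, 117, 115, 116, 115, 114, 115]
170 [130, 127, 124, 123, 117, 98, 113, 113, 39, 90, 122, 77, 78, 78, 72, 68, 68, 59, 33, 19, 62, 123, 120, 119, 119, 118, 116, 114, 114, 112, 112, 114, 115, 114, 115]
172 [94, 92, 75, 79, 76, 82, 85, 70, 54, 108, 99, 75, 76, 77, 77, 78, 77, 76, 75, 72, 74, 76, 76
[... 357 characters left out ...]
2, 110, 105, 105, 101, 70, 72, 66, 67]
165 [118, 123, 120, 120, 121, 119, 103, 109, 111, 55, 68, 121, 121, 126, 125, 43, 48, 49, 38, 15, 10, 2, 0, 43, 109, 110, 109, 107, 110, 108, 108, 109, 108, 110, 112]
168 [120, 117, 117, 120, 115, 93, 104, 113, 81, 67, 121, 120, 124, 124, 68, 47, 48, 38, 15, 11, 1, 2, 17, 65, 113, 108, 107, 107, 109, 110, 110, 109, 110, 110, 110]
170 [122, 120, 117, 114, 110, 95, 107, 104, 34, 84, 122, 122, 127, 121, 37, 55, 81, 22, 11, 7, 4, 6, 48, 112, 113, 109, 107, 110, 106, 106, 107, 106, 107, 107, 108]
172 [122, 119, 115, 117, 92, 100, 105, 82, 61, 119, 121, 123, 125, 74, 47, 49, 54, 14, 13, 7, 0, 20, 67, 111, 106, 107, 108, 110, 110, 112, 110, 112, 112, 112, 110]
```

Picture 11 shows the carrier's front against the stop. In the top image the lit bumper strip (about 3.5 px, or 8 mm, before) is gone, so it is fully in, and the arm doesn't advance at 16 N. I'll press steadily for about 0.6 s.

Request:
carry_out([
  [0.2,1.2,0,0],
  [0.3,1.5,0,0],
  [0.3,1.5,0,0],
  [0.3,1.5,0,0],
  [0.3,1.5,0,0],
  [0.3,1.5,0,0],
  [0.3,1.5,0,0],
  [0.3,1.5,0,0],
])

```text
time: 15.68
tool_pos: [448.1, 70.5, 33.4]
tcp_rot: [-1.306, 1.559, -1.502]
contact_force: [-3.6, -15.4, 3.1]
grip_width: 60.0
```

It held at about 16 N with no further motion. Now I'll back off and go clear.

Request:
carry_out([
  [-0.4,-2,0,0],
  [-1,-5,0,0],
  [-1.6,-8,2,0],
  [-2,-10,10,0],
  [-2,-10,30,0],
  [-2,-10,60,0],
  [-8,-40,100,0],
  [-15,-75,140,0],
  [-23,-112,170,0],
  [-30,-150,180,0],
  [-35,-185,180,0],
  [-40,-220,180,0],
  [-40,-220,180,0],
])

```text
time: 16.77
tool_pos: [407.8, -154.3, 215.2]
tcp_rot: [-1.134, 1.555, -1.334]
contact_force: [0.9, -0.2, -0.1]
grip_width: 59.8
```

```bash
python3 - <<'E'
from h import *
a=capture("side")[200:290,165:265,::-1];b=capture("top")[:,:,::-1];cv2.imwrite("pics/t2.png",b)
k=lambda i:cv2.resize(i,(400,360),interpolation=cv2.INTER_CUBIC)
cv2.imwrite("pics/end.png",np.hstack([k(a),k(b[150:240,130:230])]))
g=cv2.cvtColor(b,cv2.COLOR_BGR2GRAY)
for r in (162,165,168):print(r,g[r,145:180].tolist())
o=get_obs();print(o["tool_pos"],o["contact_force"],o["time"])
E
```

```text
162 [131, 135, 136, 133, 130, 129, 125, 106, 114, 114, 49, 92, 129, 132, 135, 129, 35, 15, 15, 18, 50, 104, 121, 119, 120, 120, 121, 119, 112, 112, 108, 74, 79, 71, 71]
165 [131, 130, 132, 130, 130, 128, 112, 118, 120, 60, 74, 129, 132, 134, 133, 44, 16, 8, 5, 4, 4, 53, 121, 117, 116, 118, 116, 116, 117, 118, 118, 118, 118, 118, 121]
168 [130, 126, 128, 128, 125, 101, 110, 122, 86, 73, 131, 132, 135, 138, 73, 21, 12, 10, 4, 0, 46, 119, 116, 116, 114, 116, 116, 116, 117, 120, 119, 119, 119, 117, 117]
[ 407.82083288 -151.0883994   214.00509831] [ 0.01930531 -0.26280184 -0.2834977 ] 16.8667
```

View pics/end.png

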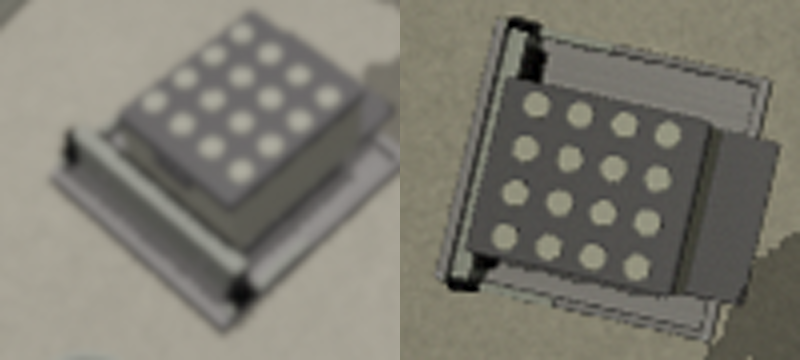

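Picture 12: the carrier sits in the tray against the stop, with its front edge parallel to it. I'll check it numerically, then hand in.

```bash
python3 - <<'E'
from h import *
f=lambda a:(np.array(a,float)-[400,0]+.5)/4-.5+[130,150]
D=ray("top",f([(537,105),(668,134),(637,268),(504,237)]),82)[:,:2]-LC
dg=lambda d:np.degrees(np.arctan2(d[1],d[0]))
print("headings",dg(D[0]-D[1]),dg(D[3]-D[2]),dg(D[0]-D[3])+90-360*0,dg(D[1]-D[2])+90,"tray 78.6")
L=ray("top",f([(511,79),(711,124),(673,295),(468,250)]),82)[:,:2]-LC
F=ray("top",f([(778,143),(741,303)]),25)[:,:2]-LC
S=ray("top",f([(703,205),]),82)
print("lid x",(L@u-95).round(1),"y",(L@v).round(1),"flange x",(F@u-95).round(1),"dots x",(D@u-95).mean())
R=ray("top",f([(720,128),(684,293)]),25)[:,:2]-LC; print("rear face/flange joint x",R@u-95)
E
```

```text
headings 78.94098509231532 78.46605211538736 78.18409634357127 78.94769369656979 tray 78.6
lid x [ 52.4 -75.6 -77.1  53.2] y [-47.3 -47.6  60.3  61.8] flange x [-111.3 -111.6] dots x -9.16824300351638
rear face/flange joint x [-71.76967959 -73.69525633]
```

The flange/face numbers disagree by about 4 mm, which could mean a slight tilt. I'll check by triangulating the lid dots, using the initial flat pose as a reference.

```bash
cat > dots.py <<'E'
from h import *
def dots(img,c0,c):   # c: 4 approximate corner-dot pixels fr,rr,rl,fl
    c=np.float32(c);H=cv2.getPerspectiveTransform(np.float32([[0,0],[3,0],[3,3],[0,3]]),c)
    g=np.float32([[[i,j] for i in range(4) for j in range(4)]]);p=cv2.perspectiveTransform(g,H)[0]
    G=cv2.cvtColor(img,cv2.COLOR_BGR2GRAY).astype(float);out=[]
    for x,y in p:
        for _ in range(4):
            X,Y=np.meshgrid(np.arange(384*0+512),np.arange(384));m=(X-x)**2+(Y-y)**2<5**2
            w=np.clip(G-np.percentile(G[m],40),0,None)*m*((X-x)**2+(Y-y)**2<4.6**2);x,y=(w*X).sum()/w.sum(),(w*Y).sum()/w.sum()
        out.append((x,y))
    return np.array(out)
def P(n):
    c=camera_info(n);return np.array(c["camera_matrix"])@np.linalg.inv(np.array(c["pose"]))[:3]
def plane(t,s,hd):
    X=cv2.triangulatePoints(P("top"),P("side"),t.T,s.T);X=(X[:3]/X[3]).T
    a=np.radians(hd);q=np.c_[X[:,:2]@[np.cos(a),np.sin(a)],X[:,:2]@[-np.sin(a),np.cos(a)],np.ones(16)]
    k,r,_,_=np.linalg.lstsq(q,X[:,2],rcond=None);print("slope fwd",k[0],"lat",k[1],"mean z",X[:,2].mean(),"rms",np.sqrt(r/16))
E
python3 - <<'E'
from dots import *
b=capture("side")[:,:,::-1];cv2.imwrite("pics/s2.png",b)
f=lambda a:(np.array(a,float)+.5)/4-.5
t=dots(cv2.imread("pics/t2.png"),0,f([(137,105),(268,134),(237,268),(104,237)])+[130,150])
s=dots(cv2.imread("pics/s2.png"),0,f([(154,102),(242,34),(327,97),(241,171)])+[165,200])
plane(t,s,78.6)
t0=dots(cv2.imread("pics/top0.png"),0,(np.array([(498,212),(640,258),(594,401),(451,354)])+.5)/4.4-.5+[132,146])
s0i=cv2.imread("pics/side0.png")
# initial corner dots predicted in side view
W=ray("top",t0[[0,12,15,3]],79);s0=dots(s0i,0,proj("side",W));plane(t0,s0,73.6)
print(np.abs(s0[[0,12,15,3]]-proj("side",W)).max(),s0[[0,12,15,3]].round(1).tolist())
E
```

```text
slope fwd -0.004798002130018463 lat -0.07001509981230028 mean z 85.34351812728067 rms [1.89142238]
slope fwd 0.039354114995458274 lat -0.1458110131835222 mean z 84.3053683538069 rms [4.56331559]
4.846615741437034 [[250.6, 181.4], [271.7, 172.3], [292.5, 187.6], [272.8, 201.5]]
```

```bash
python3 - <<'E'
from dots import *
g=np.float32([[i,j] for i in range(4) for j in range(4)])
def hd(img,c):
    for _ in range(4):
        p=dots(img,0,c);H,_m=cv2.findHomography(g,p.astype(np.float32),cv2.RANSAC,0.4)
        q=cv2.perspectiveTransform(g[None],H)[0].astype(float);c=q[[0,12,15,3]]
    print("inl",_m.sum(),"res",np.sqrt(((p-q)[_m[:,0]>0]**2).mean()).round(3));return q
f=lambda a,k:(np.array(a,float)+.5)/k-.5
t=hd(cv2.imread("pics/t2.png"),f([(137,105),(268,134),(237,268),(104,237)],4)+[130,150])
s=hd(cv2.imread("pics/s2.png"),f([(154,102),(242,34),(327,97),(241,171)],4)+[165,200])
off=(s-proj("side",ray("top",t,82))).mean(0);print("off",off)
t0=hd(cv2.imread("pics/top0.png"),f([(498,212),(640,258),(594,401),(451,354)],4.4)+[132,146])
s0=hd(cv2.imread("pics/side0.png"),proj("side",ray("top",t0[[0,12,15,3]],79))+off)
plane(t,s,78.6);plane(t0,s0,73.6)
E
```

```text
inl 16 res 0.044
inl 12 res 0.037
off [ 0.27310352 -0.43158212]
inl 16 res 0.05
inl 12 res 0.06
slope fwd -0.0010140760148139745 lat 0.002740014656902573 mean z 83.63618296484535 rms [0.09714212]
slope fwd 0.0007357539008309725 lat 0.003240530159227789 mean z 80.83581497212444 rms [0.08229936]
```

The lid is flat to 0.002 rad and 2.8 mm higher than it was on the bench (the tray floor is 3 mm), so the 4 mm discrepancy came from hand-picked pixels. The hand is clear, so I'm handing in.

```bash
python3 -c "
from plant import *
o=get_obs();print(o['contact_force'],o['tool_pos'],o['time']);print(close_job())"
```

```text
[ 0.1390351  -0.06228687 -0.03632356] [ 407.85749546 -149.59190775  213.63917316] 16.9167
the job is handed in; nothing more can be done
None
```

The carrier is in the tray, pressed against the back stop, and I've handed the job in; no verdict was reported. I pushed it flat up to the lip and squared it. I then tipped it by the rear flange until its front was about 13 mm past the lip's outer edge. From there I slid it over the lip by its rear face and pressed it home at about 16 N for roughly 0.6 s. The highest force I read was about 17 N, and the clock was about 17 s.

**Last checks:**
- **Flat:** the lid is within about 0.002 rad of flat, and 2.8 mm higher than on the bench, which matches the 3 mm tray floor.
- **Square and inside:** the heading is within about 0.5° of the tray's. The rear edge is at about tray x −54 mm, well inside the entry lip.
- **Bumper:** it looks fully in. Its lit strip disappeared from the top view, and the arm did not advance under 16 N.
- **Hand:** clear, with zero contact force.

**Checks that disagreed:**
- **Flange position:** reading the flange and rear face from hand-picked pixels was about 4 mm off and hinted at a tilt. The lid-dot measurement (above) ruled that out.
- **Bumper travel:** going by where I first felt it, travel came to only about 6 mm, so full travel rests on the image and the hard stop.

I did not measure the bystanders again; my moves stayed away from them.

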